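Find the slack leaf among three push dispensers and shut it off

ROBOT

A 6-joint arm with a two-finger parallel gripper is mounted at the origin on the work surface. World frame = base frame: x ahead of the robot, y to its left, z up, the work surface at z = 0. Lengths are in m, angles in rad, forces in N, time in s.
With the tool pointing down it reaches from about 0.275 to 0.875 m from the base axis. Payload 12.5 kg.
Tool frame: the origin (TCP) lies at the very end of the fingers, on their centre line; the grasp point (between the pads) lies 19 mm behind it; x points along the fingers, y is the direction in which the jaws open and shut, and the axes are right-handed (so a half turn about x gives the same grasp; the last joint's range is limited). The gripper opens to 85 mm and grips with 20 to 120 N. Pads are 22 mm wide; open, the fingers measure 114 mm over their backs; the gripper's body (76 mm by 85 mm) begins 54 mm behind the grasp point. The pads swing forward as they close: fully open they stand 13 mm farther back than shut.
Start: joints at [-1.223, 0.351, 1.652, -0, 1.139, -0.085], TCP at [0.231, -0.499, 0.231] pointing down, gripper open.
Joint ranges: [-2.75, 2.75], [-0.79, 2.1], [0.01, 2.65], [-1.57, 4.71], [0.07, 3.14], [-2.87, 2.87]. Speed limits (rad/s): [2.22, 2.22, 2.79, 3.14, 3.14, 3.14].

INTERFACE

Orientations are given as a 3x3 rotation matrix whose columns are the frame's x, y, z axes.
In Python, from bench import manip gives the robot as it stands. Calls block until the motion is done:
- manip.move_ptp(position, orientation): joint-space move of the TCP to a pose.
- manip.move_l(position, attitude=None, max_speed=0.15): straight line of the TCP; attitude=None keeps the orientation; max_speed is the mean speed in m/s.
- manip.move_j(angles): joint-space move.
- manip.set_gripper(opening, effort=None): opening from 0.0 (shut) to 1.0 (fully open); effort is the grip in N (None keeps the last); returns when the fingers have stopped.
- manip.dwell(seconds).
- manip.inverse_kinematics(position, orientation): joint angles nearest the present ones, or None.
- manip.grab_frame(name): name is "scene" or "top" or "wrist"; returns (picture, depth): 420x560x3 uint8, red, green, blue; 420x560 float32, m along the optical axis (not along the pixel's ray), 0 where there is no reading.
- manip.get_calibration(name): a dict with "camera_matrix" (3x3 intrinsics, pixels), "k1" (the pictures are not rectified: a ray, as slopes to the right and down, at radius r is drawn at 1 + k1 r^2 times it, then the intrinsics apply), "R" (3x3) and "t" (3): a world point X has camera coordinates R X + t. Camera axes: x right, y down, z forward; pixel columns grow to the right and rows downward; lengths in m; the calibration is good to about 2 mm. A picture is of the moment at which its call begins: read the wrist's pose just before it. get_calibration takes no time and is no camera call; for the wrist camera it gives the pose at the moment of the call.
A pose or a line that the arm cannot do raises manip.Unreachable and nothing moves.
- manip.sign_off(): hands the job in, once; it reports no verdict.
Trained networks look in the newest picture that a camera, given by its name, has taken for a name from the list of things; names that differ only in an ending like _2 or _b are one class to them, and where a whole thing is asked for, a point or a joint stands for the part that bears it (a point fixed in the world has none). Each returns a list of dicts, best first, with "confidence" (0 to 1); they miss things now and then, are a little off and sometimes report something else, mostly with a low value. They report only what shows in the picture. A call takes as long as a camera call.
- manip.look_for(camera, name): "at" ([x, y, z] in m, in world coordinates, good to about 4 mm: the middle of the surface that is visible of it).
Readings, each from a call of its own:
- manip.current_time(): time.
- manip.current_qpos(): joint angles.
- manip.current_joint_vel(): joint speeds.
- manip.current_joint_torque(): joint torques, N m.
- manip.current_ee_pos(): TCP position.
- manip.current_tcp_rot(): TCP orientation.
- manip.current_force(): force on the tool from outside, world axes, zero at the start.
- manip.current_ft_torque(): the same for the moment, N m.
- manip.current_grip_width(): opening from 0.0 (shut) to 1.0 (fully open).
Only numpy, scipy, OpenCV 4.12 (cv2) and the standard library are available. Lean on these libraries where they do the work, as an engineer would, in place of code of your own. Each camera call takes 0.05 s, during which the arm holds its last target.

TASK

One of the three push dispensers on the kerb has a slack return leaf. Going from the robot's left to its right, press the white button of each down to its stop, keep it there a moment and let it up again, feeling how stiff it is and never pushing harder than 20 N. Then push the shut-off tab of the slackest one fully over to the robot's left, leaving the other two tabs open and everything else where it stands.

Things in the scene. Friction and masses are not known exactly. Their poses are not given: they have to be found in the camera images.
- kerb: low free-standing concrete kerb, 70 mm deep (x), 460 mm long (y), 140 mm high, fixed; origin at the centre of its underside, +x away from the robot, +y towards the robot's left. Three alike push dispensers hang on its front (-x) face 130 mm apart: left (+y), middle, right (-y)
- unit_a: one of three push dispensers alike in looks, fixed to the kerb's front (which hangs where changes; tell them apart by feel, not by letter): steel plate 70 mm wide, its 76 mm wide cap lies on the kerb (cap top 146 mm above the slab); a clamped steel leaf juts 85 mm towards the robot over a stop post. Origin: middle of the plate's lower edge at the kerb's face, 20 mm above the slab; axes as the kerb's
- button_a (a point): top of the white domed button (22 mm across) on the free tip of unit_a's leaf: 117 mm in front (-x) of the unit's origin, 144 mm above the slab when free. It goes down about 10.8 mm to its stop
- leaf_a (a joint): bend of unit_a's leaf, rad: 0 free, 0.19 on its stop (lever arm 57 mm); springs back. The push on the button rises evenly on the way down; just at the stop it is about 2.5 N on one dispenser, 5 N on another, 9 N on the third; the first of these is the slack one. From there the stop hardly yields (about 8 N more per mm); over 20 N strains the leaf
- tab_a (a point): centre of the top of the shut-off tab of unit_a: an upright aluminium fin 22 mm (x) by 10 mm (y), 22 mm high on a 4 mm foot (26 by 20 mm), standing on the cap, its top 172 mm above the slab, 147 mm behind (+x) the button
- shut_a (a joint): shut-off slide of unit_a, m: about 0 (up to 0.003) open, 0.025 shut, growing as the tab moves to the robot's left (kerb's +y); friction about 2 N, then a firm end stop (about 6 N more per mm; no more than 20 N); stays where it is left
- unit_b: one of three push dispensers alike in looks, fixed to the kerb's front (which hangs where changes; tell them apart by feel, not by letter): steel plate 70 mm wide, its 76 mm wide cap lies on the kerb (cap top 146 mm above the slab); a clamped steel leaf juts 85 mm towards the robot over a stop post. Origin: middle of the plate's lower edge at the kerb's face, 20 mm above the slab; axes as the kerb's
- button_b (a point): top of the white domed button (22 mm across) on the free tip of unit_b's leaf: 117 mm in front (-x) of the unit's origin, 144 mm above the slab when free. It goes down about 10.8 mm to its stop
- leaf_b (a joint): bend of unit_b's leaf, rad: 0 free, 0.19 on its stop (lever arm 57 mm); springs back. The push on the button rises evenly on the way down; just at the stop it is about 2.5 N on one dispenser, 5 N on another, 9 N on the third; the first of these is the slack one. From there the stop hardly yields (about 8 N more per mm); over 20 N strains the leaf
- tab_b (a point): centre of the top of the shut-off tab of unit_b: an upright aluminium fin 22 mm (x) by 10 mm (y), 22 mm high on a 4 mm foot (26 by 20 mm), standing on the cap, its top 172 mm above the slab, 147 mm behind (+x) the button
- shut_b (a joint): shut-off slide of unit_b, m: about 0 (up to 0.003) open, 0.025 shut, growing as the tab moves to the robot's left (kerb's +y); friction about 2 N, then a firm end stop (about 6 N more per mm; no more than 20 N); stays where it is left
- unit_c: one of three push dispensers alike in looks, fixed to the kerb's front (which hangs where changes; tell them apart by feel, not by letter): steel plate 70 mm wide, its 76 mm wide cap lies on the kerb (cap top 146 mm above the slab); a clamped steel leaf juts 85 mm towards the robot over a stop post. Origin: middle of the plate's lower edge at the kerb's face, 20 mm above the slab; axes as the kerb's
- button_c (a point): top of the white domed button (22 mm across) on the free tip of unit_c's leaf: 117 mm in front (-x) of the unit's origin, 144 mm above the slab when free. It goes down about 10.8 mm to its stop
- leaf_c (a joint): bend of unit_c's leaf, rad: 0 free, 0.19 on its stop (lever arm 57 mm); springs back. The push on the button rises evenly on the way down; just at the stop it is about 2.5 N on one dispenser, 5 N on another, 9 N on the third; the first of these is the slack one. From there the stop hardly yields (about 8 N more per mm); over 20 N strains the leaf
- tab_c (a point): centre of the top of the shut-off tab of unit_c: an upright aluminium fin 22 mm (x) by 10 mm (y), 22 mm high on a 4 mm foot (26 by 20 mm), standing on the cap, its top 172 mm above the slab, 147 mm behind (+x) the button
- shut_c (a joint): shut-off slide of unit_c, m: about 0 (up to 0.003) open, 0.025 shut, growing as the tab moves to the robot's left (kerb's +y); friction about 2 N, then a firm end stop (about 6 N more per mm; no more than 20 N); stays where it is left
- lota: stainless water pot, 104 mm wide, 105 mm high; loose, to be left alone; origin at the centre of its underside
- mug: purple plastic mug, 92 mm wide, 100 mm high; loose, to be left alone; origin at the centre of its underside
- soap_dish: round steel soap dish, 110 mm wide, 22 mm high; loose, to be left alone; origin at the centre of its underside
- soap: bar of soap 75 x 45 x 22 mm; loose, to be left alone; origin at the centre of its underside
- patla: red plastic stool lying upturned, 300 x 220 mm, 100 mm high; loose, to be left alone; origin at the centre of its underside
- stone: grey foot stone 60 x 34 x 24 mm between two dispensers in front of the kerb; loose, to be left alone; origin at the centre of its underside
- nail_brush: wooden nail brush 70 x 34 x 26 mm between two dispensers in front of the kerb; loose, to be left alone; origin at the centre of its underside

How it is judged:
By the outcome, as a careful person would: the job done as asked, in the order asked, and still so for the second after the job is handed in, with the robot touching nothing.
It also fails if it takes over 72 s, if anything falls off the work surface, if the arm or the gripper's body presses on something with over 40 N, if the wrist force passes 120 N, or if a joint passes its speed limit or range.

## Working session

There is one attempt and no reset: what is moved stays moved. The work goes in short steps, each a Python script; the robot and the scene stay as the last script left them, time stands still between calls to the robot, and variables do not carry over. Pictures are saved under pics/ and viewed, and the job is handed in when it is done.

```bash
mkdir -p pics; ls
python3 - <<'E'
from bench import manip
import cv2,numpy as np
for c in ("scene","top"):
    p,d=manip.grab_frame(c); cv2.imwrite(f"pics/{c}0.png",p[:,:,::-1])
    np.savez(f"{c}0.npz",p=p,d=d,**{k:np.array(v) for k,v in manip.get_calibration(c).items()})
    for n in ("button_a","tab_a","unit_a","kerb"):
        for r in manip.look_for(c,n): print(c,n,np.round(r["at"],4),round(r["confidence"],2))
print(manip.current_time(),manip.current_force())
E
```

```text
pics
scene button_a [ 0.5157 -0.1257  0.1363] 0.59
scene button_a [0.5106 0.1347 0.1369] 0.51
scene tab_a [0.6379 0.1346 0.1559] 0.45
scene tab_a [ 0.647  -0.126   0.1563] 0.41
scene unit_a [0.5967 0.0077 0.1417] 0.95
scene unit_a [ 0.5981 -0.1248  0.1355] 0.62
scene unit_a [0.6033 0.1409 0.145 ] 0.62
scene kerb [0.6778 0.0663 0.1081] 0.79
top button_a [ 0.5189 -0.1304  0.1316] 0.53
top tab_a [ 0.3586 -0.2869  0.0114] 0.68
top tab_a [ 0.6376 -0.0026  0.1515] 0.41
top unit_a [ 0.6064 -0.1191  0.1414] 0.79
top unit_a [0.5041 0.1303 0.1352] 0.57
top unit_a [0.6031 0.0075 0.1447] 0.55
top kerb [0.6268 0.0183 0.1407] 0.9
0.5 [ 0.239992   -0.11653084 -0.61572491]
```

View pics/scene0.png

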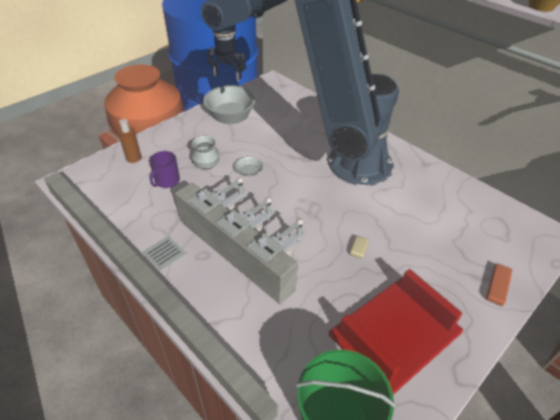

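View pics/top0.png

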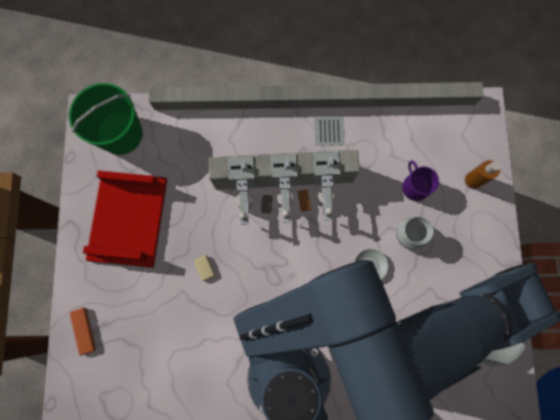

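Run:
```python
from bench import manip
import cv2,numpy as np
print(np.round(manip.current_tcp_rot(),3))
c=manip.get_calibration("wrist"); R=np.array(c["R"]);t=np.array(c["t"]); print("cam pos",-R.T@t,"axis",R[2], c["camera_matrix"])
best=None
for s in (1,-1):
    O=np.array([[0,s,0],[0,0,-s],[-1,0,0]],float).copy()
    # cols: x=(0,0,-1), y=(s,0,0), z=x cross y
    x=np.array([0,0,-1.]);y=np.array([s,0,0.]);O=np.column_stack([x,y,np.cross(x,y)])
    print(s,np.round(manip.inverse_kinematics([.48,0,.33],O),2))
    y=np.array([0,s,0.]);O=np.column_stack([x,y,np.cross(x,y)])
    print('y',s,np.round(manip.inverse_kinematics([.48,0,.33],O),2))
z=np.load("top0.npz");K=z["camera_matrix"];print(K,z["k1"])
im=cv2.resize(z["p"][140:235,195:375],None,fx=4,fy=4,interpolation=cv2.INTER_CUBIC);cv2.imwrite("pics/topz.png",im[:,:,::-1])
```

```text
[[-0.     0.419 -0.908]
 [ 0.    -0.908 -0.419]
 [-1.    -0.    -0.   ]]
cam pos [ 0.30311888 -0.46636816  0.37307203] axis [-0.28331805 -0.13051536 -0.95010348] [[345.08255056   0.         285.13772005]
 [  0.         345.08255056 213.46914722]
 [  0.           0.           1.        ]]
1 [-0.1   0.13  1.69 -0.    1.32 -0.1 ]
y 1 [-0.1   0.13  1.69 -0.    1.32 -1.67]Traceback (most recent call last):
  File "<stdin>", line 10, in <module>
    return _wrapfunc(a, 'round', decimals=decimals, out=out)
    return _wrapit(obj, method, *args, **kwds)
    result = getattr(arr, method)(*args, **kwds)
TypeError: unsupported operand type(s) for *: 'NoneType' and 'float'
```

```bash
cat > h.py <<'E'
from bench import manip
import cv2,numpy as np
OY=np.array([[0,0,1],[0,1,0],[-1,0,0]],float)
OX=np.array([[0,1,0],[0,0,-1],[-1,0,0]],float)
def snap(c,n):
    cal=manip.get_calibration(c); p,d=manip.grab_frame(c)
    cv2.imwrite(f"pics/{n}.png",p[:,:,::-1])
    np.savez(n+".npz",p=p,d=d,**{k:np.array(v) for k,v in cal.items()})
def pts(n):
    z=np.load(n+".npz"); h,w=z["d"].shape
    u,v=np.meshgrid(np.arange(w),np.arange(h))
    uv=np.stack([u,v],-1).reshape(-1,1,2).astype(float)
    s=cv2.undistortPoints(uv,z["camera_matrix"],np.array([float(z["k1"]),0,0,0])).reshape(h,w,2)
    X=np.dstack([s*z["d"][...,None],z["d"]])
    W=(X-z["t"])@z["R"]
    W[z["d"]<=0]=np.nan
    return z["p"],W
E
python3 - <<'E'
from h import *
manip.move_ptp([.42,0,.36],OY); manip.set_gripper(0.0,40)
snap("wrist","w1")
for n in ("button_a","tab_a","unit_a","kerb"):
    for r in manip.look_for("wrist",n): print(n,np.round(r["at"],4),round(r["confidence"],2))
print(manip.current_time(),manip.current_force())
p,W=pts("w1"); print(np.load("w1.npz")["k1"])
z=W[...,2]
for lo,hi,nm in ((.160,.18,"fin"),(.137,.15,"mid")):
    m=((z>lo)&(z<hi)).astype(np.uint8)
    n,l,st,c=cv2.connectedComponentsWithStats(m)
    for i in range(1,n):
        if st[i,4]>25:
            q=W[l==i]; print(nm,st[i],np.round(q.mean(0),4),np.round(np.percentile(q,2,axis=0),3),np.round(np.percentile(q,98,axis=0),3))
E
```

```text
button_a [ 4.938e-01 -4.000e-04  1.363e-01] 0.91
button_a [ 0.516  -0.125   0.1344] 0.76
button_a [0.5048 0.1342 0.132 ] 0.61
tab_a [ 0.6395 -0.0022  0.169 ] 0.48
unit_a [ 0.5642 -0.1202  0.091 ] 0.86
unit_a [0.5638 0.1245 0.1202] 0.8
unit_a [0.5128 0.0051 0.0894] 0.65
unit_a [0.6113 0.0722 0.1031] 0.62
unit_a [ 0.5494 -0.0545  0.0292] 0.35
unit_a [0.5041 0.1336 0.1364] 0.32
unit_a [0.5864 0.4078 0.0213] 0.16
kerb [0.6123 0.0728 0.1016] 0.68
3.5 [-0.55358496 -0.05631262 -0.07298734]
-0.024642776652628484
fin [280 358   8  15 106] [ 0.6385 -0.0032  0.1709] [ 0.628 -0.007  0.165] [0.648 0.001 0.173]
mid [392 228  18  17 223] [0.4854 0.1293 0.1407] [0.478 0.121 0.137] [0.494 0.139 0.144]
mid [279 232  18  17 224] [0.4898 0.0017 0.1406] [ 0.482 -0.007  0.137] [0.499 0.01  0.144]
mid [166 236  18  17 221] [ 0.4945 -0.1275  0.1407] [ 0.487 -0.137  0.137] [ 0.504 -0.119  0.143]
mid [ 379  295   95   70 2927] [0.613  0.18   0.1405] [0.566 0.121 0.138] [0.66  0.233 0.146]
mid [ 110  302   88   61 1604] [ 0.615  -0.1702  0.1398] [ 0.574 -0.221  0.137] [ 0.654 -0.112  0.145]
mid [287 358   5  14  46] [0.6606 0.0038 0.146 ] [0.646 0.002 0.144] [0.671 0.006 0.15 ]
mid [179 367  10   9  51] [ 0.6723 -0.1315  0.1454] [ 0.665 -0.139  0.144] [ 0.678 -0.126  0.146]
```

View pics/w1.png

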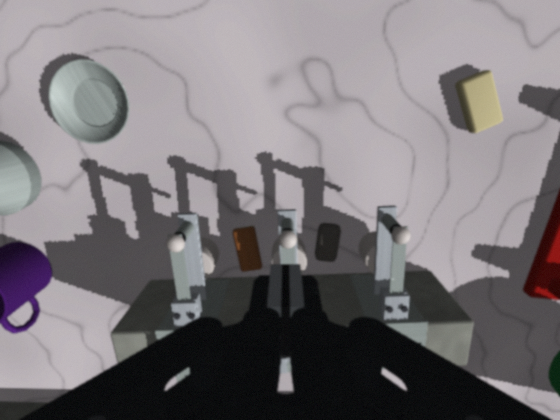

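Run:
```python
from h import *
manip.move_ptp([.57,-.08,.38],OX)
snap("wrist","w2")
for n in ("button_a","tab_a"):
    for r in manip.look_for("wrist",n): print(n,np.round(r["at"],4),round(r["confidence"],2))
print(manip.current_time(),manip.current_force())
p,W=pts("w2")
z=W[...,2]
for lo,hi,nm in ((.163,.18,"fin"),(.137,.15,"mid")):
    m=((z>lo)&(z<hi)).astype(np.uint8)
    n,l,st,c=cv2.connectedComponentsWithStats(m)
    for i in range(1,n):
        if st[i,4]>25:
            q=W[l==i]; print(nm,st[i],np.round(q.mean(0),4),np.round(np.percentile(q,2,axis=0),3),np.round(np.percentile(q,98,axis=0),3))
cv2.imwrite("pics/w2b.png",cv2.resize(p,(800,600),interpolation=cv2.INTER_CUBIC)[:,:,::-1])
```

```text
button_a [0.5158 0.0023 0.1334] 0.92
button_a [ 0.5179 -0.1248  0.134 ] 0.85
tab_a [ 0.6346 -0.0052  0.1461] 0.86
tab_a [ 0.644  -0.1317  0.1648] 0.56
tab_a [ 0.5539 -0.0548  0.0305] 0.2
4.9667 [ 0.2033115  -0.1060968   0.31008228]
fin [344  99  24  12 252] [ 0.6379 -0.0039  0.1709] [ 0.627 -0.008  0.168] [0.649 0.001 0.173]
fin [343 223  21  12 221] [ 0.6433 -0.1335  0.1702] [ 0.633 -0.139  0.164] [ 0.654 -0.129  0.173]
mid [  284     0   108   287 19331] [ 0.6375 -0.0429  0.1419] [ 0.579 -0.211  0.138] [0.678 0.089 0.147]
mid [202  89  20  20 282] [0.4923 0.0016 0.1406] [ 0.483 -0.007  0.137] [0.501 0.01  0.143]
mid [215 207  18  16 210] [ 0.4973 -0.127   0.1407] [ 0.489 -0.136  0.137] [ 0.506 -0.119  0.144]
```

View pics/w2b.png

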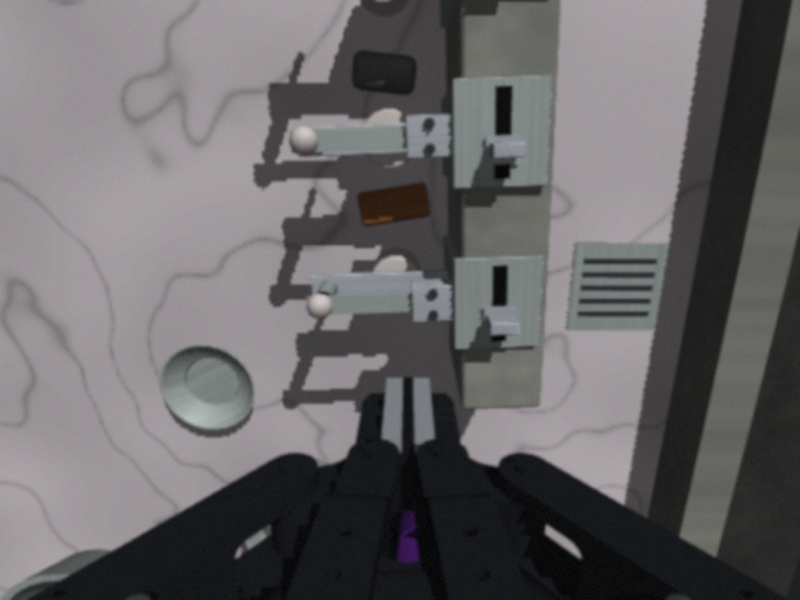

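```bash
cat >> h.py <<'E'
def F(n=6):
    a=[]
    for _ in range(n):
        a.append(manip.current_force()); manip.dwell(0.02)
    return np.mean(a,0)
def press(x,y):
    manip.move_l([x,y,.152],max_speed=.2); manip.dwell(.25)
    b=F(10); log=[]; 
    def rd():
        f=F()-b; zz=manip.current_ee_pos()[2]; log.append((zz,f)); print("%.4f"%zz,np.round(f,2)); return f[2],zz
    for z in (.146,.144,.141,.138,.136,.135): 
        manip.move_l([x,y,z],max_speed=.03); f,zz=rd()
        if f>12: break
    prev=(f,zz)
    for i in range(12):
        if f>14.5: break
        z-=.0004; manip.move_l([x,y,z],max_speed=.01); f,zz=rd()
        sl=(f-prev[0])/max(1e-5,(prev[1]-zz)*1e3); prev=(f,zz)
        if sl>4 and f>4.5 and zz<.134: 
            break
    print("hold"); manip.dwell(.8); rd()
    manip.move_l([x,y,.152],max_speed=.04); manip.dwell(.2); print("free",np.round(F()-b,2), manip.current_time())
E
python3 - <<'E'
from h import *
x,y=.4867,.1293
manip.move_ptp([x,y,.19],OX); print(manip.current_ee_pos())
press(x,y)
E
```

```text
[0.48774329 0.12885699 0.19087575]
0.1459 [ 0.37 -0.26 -0.08]
0.1440 [-0.27  0.03 -0.01]
0.1410 [ 0.38 -0.24  0.75]
0.1380 [0.06 0.23 1.61]
0.1360 [-0.19 -0.08  1.87]
0.1350 [-0.26  0.02  1.57]
0.1346 [-0.24  0.22  2.42]
0.1342 [-0.68  0.19  2.32]
0.1338 [-1.16 -0.06  2.36]
0.1334 [-1.12  0.23  2.23]
0.1330 [-1.56  0.05  3.6 ]
0.1328 [-1.83 -0.14  6.52]
hold
0.1328 [-2.28  0.03  6.4 ]
free [-0.02 -0.17  0.08] 12.9917
```

Run:
```python
from h import *
for x,y in ((.491,.0017),(.496,-.1272)):
    p=manip.current_ee_pos()
    manip.move_l([p[0],p[1],.19],max_speed=.2)
    manip.move_l([x,y,.19],max_speed=.2)
    press(x,y)
```

```text
0.1459 [ 0.09  0.07 -0.01]
0.1440 [ 0.65 -0.06  0.21]
0.1411 [-0.27 -0.1   2.94]
0.1380 [-1.43  0.13  5.15]
0.1361 [-2.69 -0.43  6.39]
0.1351 [-2.56 -0.51  7.02]
0.1348 [-3.27 -0.35  7.02]
0.1344 [-2.93 -0.67  7.32]
0.1340 [-3.58 -0.35  7.4 ]
0.1336 [-3.66 -0.31  7.96]
0.1332 [-3.45 -0.21  7.94]
0.1329 [-3.72 -0.53  8.55]
0.1327 [-4.34 -0.31 10.7 ]
hold
0.1326 [-4.47 -0.2  10.83]
free [ 0.08 -0.19 -0.43] 21.375
0.1460 [ 0.3  -0.1  -0.35]
0.1440 [-0.07  0.14  0.24]
0.1411 [-0.02 -0.51  1.52]
0.1381 [-0.57 -0.58  2.77]
0.1360 [-0.96 -0.94  3.54]
0.1350 [-1.88 -0.88  3.99]
0.1346 [-1.78 -1.74  4.25]
0.1342 [-2.35 -1.18  4.61]
0.1338 [-2.37 -1.12  4.49]
0.1334 [-2.55 -1.39  4.54]
0.1330 [-2.69 -1.28  4.77]
0.1328 [-3.75 -1.13  7.23]
hold
0.1328 [-3.47 -1.25  6.97]
free [-0.15  0.09 -0.25] 29.4
```

Run:
```python
from h import *
p=manip.current_ee_pos(); manip.move_l([p[0],p[1],.25],max_speed=.25)
manip.move_ptp([.57,.05,.36],OX); manip.dwell(.1)
snap("wrist","w3")
print(manip.current_time(),manip.current_force())
p,W=pts("w3"); z=W[...,2]
for lo,hi,nm in ((.163,.18,"fin"),):
    m=((z>lo)&(z<hi)).astype(np.uint8)
    n,l,st,c=cv2.connectedComponentsWithStats(m)
    for i in range(1,n):
        if st[i,4]>25:
            q=W[l==i]; print(nm,st[i],np.round(q.mean(0),4),np.round(np.percentile(q,2,axis=0),3),np.round(np.percentile(q,98,axis=0),3))
cv2.imwrite("pics/w3b.png",cv2.resize(p,(800,600),interpolation=cv2.INTER_CUBIC)[:,:,::-1])
```

```text
30.9833 [ 0.0982275   0.17292996 -0.07889536]
fin [342  96  26  12 288] [0.6328 0.1268 0.1709] [0.622 0.122 0.168] [0.643 0.132 0.172]
fin [342 228  23  13 252] [ 0.6383 -0.0029  0.1701] [ 0.628 -0.008  0.163] [0.649 0.001 0.173]
```

View pics/w3b.png

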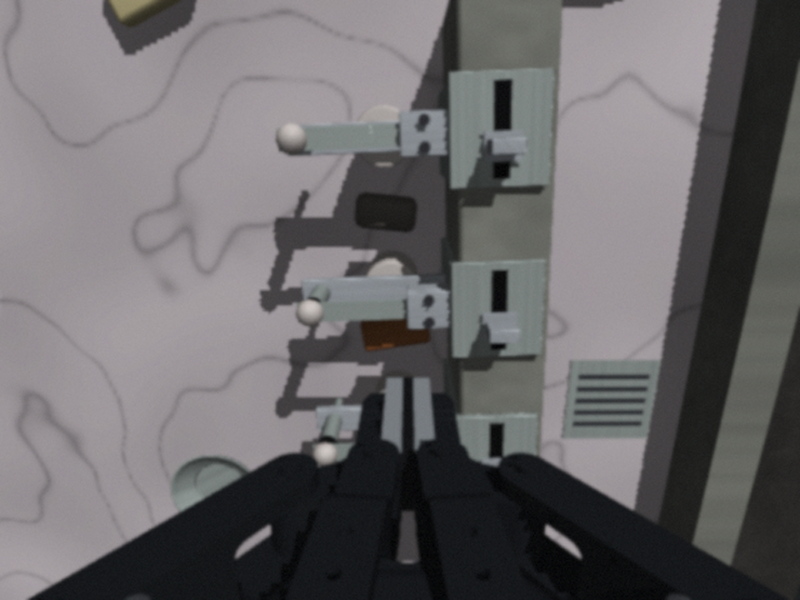

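Run:
```python
from h import *
P=lambda y,z=.158:[.6325-.038*(y-.1268),y,z]
manip.move_l([.57,.06,.30],max_speed=.25)
manip.move_ptp(P(.098,.19),OX); manip.move_l(P(.098),max_speed=.08); manip.dwell(.2)
b=F(10)
def go(y,v=.03):
    manip.move_l(P(y),max_speed=v); f=F()-b; print("%.4f"%manip.current_ee_pos()[1],np.round(f,2)); return np.linalg.norm(f)
ok=True
for y in (.106,.110,.114,.120,.126,.130,.132):
    if go(y)>10: ok=False;break
while ok and y<.150:
    y+=.0005
    if go(y,.01)>8: break
manip.dwell(.2); print("hold",np.round(F()-b,2))
q=manip.current_ee_pos()[1]
manip.move_l(P(q-.02),max_speed=.06); print("back",np.round(F()-b,2))
manip.move_l(P(q-.02,.20),max_speed=.15); print(manip.current_time())
manip.move_ptp([.57,.05,.36],OX); manip.dwell(.1)
snap("wrist","w4"); snap("scene","s4"); snap("top","t4")
p,W=pts("w4"); z=W[...,2]
m=((z>.163)&(z<.18)).astype(np.uint8)
n,l,st,c=cv2.connectedComponentsWithStats(m)
for i in range(1,n):
    if st[i,4]>25:
        qq=W[l==i]; print(st[i],np.round(qq.mean(0),4))
cv2.imwrite("pics/w4b.png",cv2.resize(p,(800,600),interpolation=cv2.INTER_CUBIC)[:,:,::-1])
print(manip.current_time())
```

```text
0.1061 [ 0.1  -0.01  0.04]
0.1100 [-0.4  -0.2   0.29]
0.1141 [0.23 0.23 0.09]
0.1202 [ 0.12  0.22 -0.11]
0.1262 [ 0.19  0.02 -0.03]
0.1301 [ 0.14 -0.19  0.24]
0.1320 [ 0.22 -0.5  -0.66]
0.1324 [-0.07 -1.65  0.09]
0.1330 [-0.01 -1.89  0.17]
0.1336 [ 0.28 -1.19  0.2 ]
0.1340 [ 0.4  -1.69 -0.19]
0.1341 [ 0.2  -4.94  0.5 ]
0.1342 [-0.08 -8.09  1.17]
hold [ 0.07 -7.39  0.78]
back [ 0.24  0.11 -0.13]
39.225
[343  72  27  13 322] [0.632  0.1488 0.1709]
[342 230  23  13 260] [ 0.6381 -0.0031  0.17  ]
40.2333
```

View pics/w4b.png

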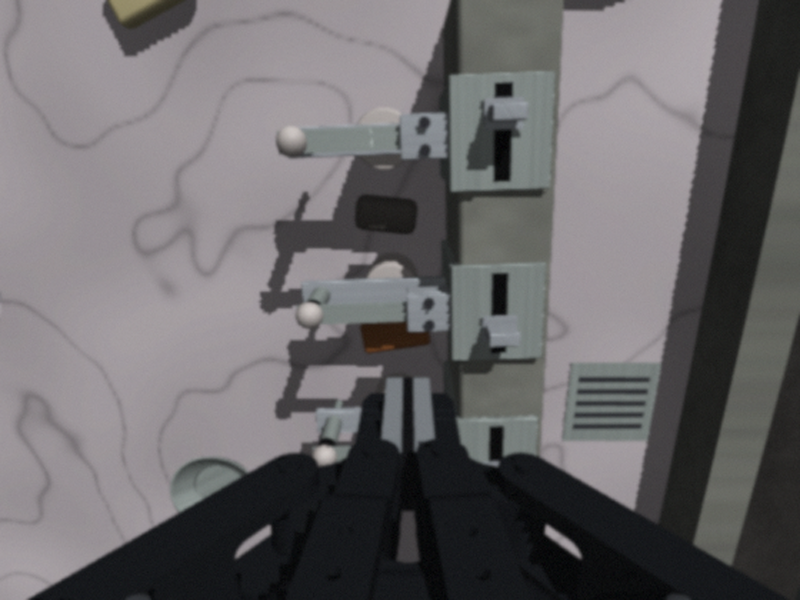

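View pics/s4.png

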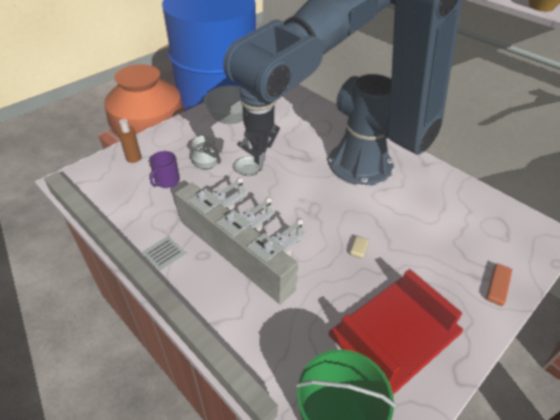

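Run:
```python
from h import *
manip.sign_off(); print(manip.current_time())
```

```text
the job is handed in; nothing more can be done
the job is handed in; nothing more can be done
```

I pressed the three buttons from left to right, each down to its stop, held for about 0.8 s and let up. The left dispenser is the slack one, so I pushed its tab fully to the left and handed the job in at about 40 s.

| Dispenser | Force just at the stop | Highest force read |
|---|---|---|
| Left | about 2.4 N | 6.5 N |
| Middle | about 8.5 N | 10.8 N |
| Right | about 4.8 N | 7.2 N |

**Left tab:** it met its firm end stop at about 8 N. It stayed there after I backed off, 22 mm from where it started. The joint's full travel is 25 mm, but an open tab may start up to 3 mm along, so this fits. The firm stop is the better evidence that it is fully shut.

**One oddity:** I felt almost no friction on the first part of the tab's travel. About 1.7 N showed up only near the end.

**Other checks:** the last wrist picture shows the middle tab unmoved and the brush and stone in place. The scene picture shows the other loose things standing where they were. The right tab was hidden behind the gripper in the last wrist picture. I measured it open earlier, and the arm never went near it.

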